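# Hang the bur block on the keyhole stud

## Robot

A 6-joint arm with a two-finger parallel gripper is mounted at the origin on the work surface. World frame = base frame: x ahead of the robot, y to its left, z up, the work surface at z = 0. Lengths are in m, angles in rad, forces in N, time in s.
With the tool pointing down it reaches from about 0.35 to 0.975 m from the base axis. Payload 4.9 kg.
Tool frame: the origin (TCP) lies midway between the tips of the shut fingers; the grasp point (between the pads) lies 19 mm behind it; z points along the fingers, y is the line along which they close (so a half turn about z gives the same grasp; the last joint's range is limited). The gripper opens to 85 mm and grips with 20 to 120 N. Pads are 22 mm wide; open, the fingers measure 114 mm over their backs; the gripper's body (76 mm by 85 mm) begins 54 mm behind the grasp point. The pads swing forward as they close: fully open they stand 13 mm farther back than shut.
Start: joints at [1.128, 0.053, 1.613, -0, 1.476, -0.119], TCP at [0.199, 0.593, 0.231] pointing down, gripper open.
Joint ranges: [-3.01, 3.01], [-1.01, 2.22], [0.06, 2.58], [-1.02, 4.17], [0.09, 2.62], [-3.14, 3.14]. Speed limits (rad/s): [2.57, 2.57, 3.14, 3.14, 3.14, 3.14].

## Interface

Orientations are given as a unit quaternion [w, x, y, z].
In Python, from plant import state, grab_frame, job_done, cut_out, place_of gives the robot as it stands.
- The arm moves only by the tool jog_arm, never from a script. Its argument "motion" is text: rows parted by semicolons, each of 7 numbers parted by spaces: the opening in per cent of the stroke, from 0 (shut) to 100 (fully open), then the shift along the tool's x, y, z as a fraction of full scale, then the turn, a rotation vector about the tool's x, y, z as a fraction of full scale. A call has exactly 5 rows; each row is the pose to reach, as a shift and turn from the pose commanded when the call began, along the tool's axes at that moment; what a row does not reach only later rows make up. Full scale, the value 1, is 50 cm for a shift and 1.5 rad for a turn. A row lasts 1/8 s, in which the tool goes at most 62.5 mm and 10.7 degrees, less where a joint would pass 70% of its speed; a pose out of reach is approached as far as the arm can. A call with a number of a shift or a turn outside -1 to 1 is refused whole. A call with a gripper value outside its range is refused whole. The fingers move at their own pace and stop on an object; the grip force is fixed at half the most. Time passes only in rows, so rows that repeat a pose let the fingers close, or fill a call up. It gives the time, the measured TCP pose, the force, the opening and the grip force at its end, in the units of the state.
- state(): the state, without advancing time (a new reading comes with each control period).
- grab_frame(name): name is "side" or "top"; returns a dict with "color" (384x512x3 uint8, red, green, blue), "range_z" (384x512 float32, m along the optical axis (not along the pixel's ray), 0 where there is no reading), "intrinsics" (3x3 intrinsics, pixels), "k1" (the pictures are not rectified: a ray, as slopes to the right and down, at radius r is drawn at 1 + k1 r^2 times it, then the intrinsics apply), "world_from_camera" (4x4, takes a point from camera to world coordinates). Camera axes: x right, y up, looking along -z (the intrinsics and any distortion apply to the point x, -y, -z); pixel columns grow to the right and rows downward; lengths in m; the calibration is good to about 2 mm. A picture is of the moment at which its call begins.
- job_done(): hands the job in; it is judged then, once.
Trained networks look in the newest picture that a camera, given by its name, has taken for a name from the list of things; names that differ only in an ending like _2 or _b are one class to them, and where a whole thing is asked for, a point or a joint stands for the part that bears it (a point fixed in the world has none). Each returns a list of dicts, best first, with "p" (0 to 1); they miss things now and then, are a little off and sometimes report something else, mostly with a low value. They report only what shows in the picture. A call takes as long as a camera call. They do not tell look-alikes from the thing itself.
- cut_out(camera, thing): "pixels" (384x512 bool, what is visible of it).
- place_of(camera, thing): "at" ([x, y, z] in m, in world coordinates, good to about 4 mm: a listed point, or the origin of a listed thing).
The state is a dict: "time": time; "joint_pos": joint angles; "joint_vel": joint speeds; "joint_efforts": joint torques, N m; "tool_pos": TCP position; "tool_rot": TCP orientation; "contact_force": force on the tool from outside, world axes, zero at the start; "ft_torque": the same for the moment, N m; "gripper_width": opening from 0.0 (shut) to 1.0 (fully open); "grasp_force": force on a finger pad.
Only numpy, scipy, OpenCV 4.12 (cv2) and the standard library are available. Lean on these libraries where they do the work, as an engineer would, in place of code of your own. Each camera call takes 0.05 s, during which the arm holds its last target. There are 200 camera calls.

## Task

Lift the bur block out of its rack by its top lip, stand it on the bench and let go; then take it again by its two sides, press the large end of its keyhole over the stud on the white upstand and slide it straight down until the stud is fully home at the top of the narrow slot, and leave it hanging there by itself. Keep it upright all the while and do not disturb the jars, the bottle or the plaster cast.

Things in the scene. Friction and masses are not known exactly. Their poses are not given: they have to be found in the camera images.
- block_mid (a point): Centre of the loose bur block, 58 mm above its flat underside: 40 mm deep (x), 54 wide (y), 116 high, about 0.22 kg, stands by itself. z up, front -x, back face x=+20 mm. White foot block 40x54x30 mm with 4 burs at its front edge (to 44 mm high); above it an upright aluminium back plate, 6 mm thick, flush with the back, with a keyhole, a lip on top and two side cheeks.
- block_lip (a point): Middle of the lip, the top edge of the bur block's back plate, 108 mm above its underside (block's axes). The lip is 8 mm thick (x), 54 mm wide (y), 16 mm high. Pinch it front to back, from above. Below it in front there are 44 mm clear between the side cheeks.
- block_sides (a point): Point midway between the bur block's two side cheeks, 88 mm above its underside, 20 mm in front of its back face (block's axes). Cheeks: upright, outer faces 27 mm either side (54 mm grip along y), 28 mm long in x centred here, from 30 to 100 mm above the underside. Grip here from above to hang it.
- block_keyhole (a point): Centre of the large end of the keyhole, an octagonal hole 24 mm across in the bur block's back plate, 50 mm above its underside and on its middle line (block's axes; point midway through the 6 mm plate, 17 mm behind the block's centre). From it a slot 12 mm wide runs up to 80 mm above the underside. Hung fully home, the stud's axis is 26 mm above this point.
- stud (a point): Centre of the stud's head on the white upstand, 100 mm above the bench. -x points straight out of the upstand's face, z up. Steel, level: shank 8 mm diameter, 10 mm long from face to head; head a disc 18 mm diameter, 4 mm thick; this point is 12 mm in front of the face. Hung, the block has its back (+x) towards the face, axes parallel to these. No room for a finger behind the block.
- panel: White upstand fixed to the bench, 30 mm thick (x), 260 mm long (y), 165 mm high; origin at the centre of its underside; the stud stands out of the middle of its -x face. Its yaw varies.
- rack: Grey fixed rack, 64 (x) by 146 mm (y), origin under its centre, floor 6 mm thick. Walls 6 mm thick, 122 mm high (level with the lip) at y=-70, 0, 70 mm make two bays 64 mm wide, too narrow for fingers at the block's sides; x ends open but for kerbs 14 mm high. The block stands in either bay, its front to the rack's -x, a jar in the other. Lift straight up 125 mm to clear the walls.
- rackjar_c (a point): Small white jar, 40 mm diameter, 70 mm high, in the other bay; its centre, half-way up. Leave alone.
- jar_c (a point): White jar, 56 mm diameter, 60 mm high, on the bench; its centre. Leave alone.
- cast_c (a point): Plaster cast, 50 x 60 mm, 36 mm high, on the bench; its centre, 18 mm up. Leave alone.
- dropper_c (a point): Small amber bottle, 32 mm diameter, 75 mm high, on the bench; its centre. Leave alone.
Things that resemble listed ones, but are neither listed nor needed, are in the scene too. What is meant by the part that bears block_mid is not yellow, and is the larger of those in its own colour. There is more than one size of the rack; the job needs the smaller.

How it is judged:
By the outcome, as a careful person would: the job done as asked, in the order asked, and still so for the second after the job is handed in, with the robot touching nothing.
It also fails if it takes over 58 s, if anything falls off the work surface, if the arm or the gripper's body presses on something with over 40 N, if the wrist force passes 120 N, or if a joint passes its speed limit or range.

## Working session

There is one attempt and no reset: what is moved stays moved. The work goes in short steps, Python scripts to look and compute and a tool call to move; the robot and the scene stay as the last step left them, time stands still between calls to the robot, and variables do not carry over. Pictures are saved under pics/ and viewed, at most 10 in all, crops included, and the job is handed in when it is done.

Besides the shell and the picture viewer there is one more tool, called after "Emit:" by a JSON object that holds its "name" and its "arguments", one argument or row to a line. jog_arm: Moves the arm, as the interface text tells. Shift numbers are shares of 50 cm and turn numbers shares of 1.5 rad, none past 1 either way. Its arguments: {"type":"object","properties":{"motion":{"type":"string"}},"required":["motion"]}

```bash
mkdir -p pics; ls; cat > h.py <<'E'
import numpy as np, cv2, pickle
from plant import *
def pts(f):
    K=f["intrinsics"];k1=f["k1"];d=f["range_z"];H,W=d.shape
    u,v=np.meshgrid(np.arange(W),np.arange(H))
    X=(u-K[0,2])/K[0,0];Y=(v-K[1,2])/K[1,1]
    x,y=X.copy(),Y.copy()
    for _ in range(8):
        s=1+k1*(x*x+y*y);x,y=X/s,Y/s
    P=np.stack([x*d,-y*d,-d,np.ones_like(d)],-1)@f["world_from_camera"].T
    P=P[...,:3];P[d<=0]=np.nan
    return P
def pix(f,p):
    T=np.linalg.inv(f["world_from_camera"]);c=T@np.r_[p,1];x,y=c[0]/-c[2],-c[1]/-c[2]
    s=1+f["k1"]*(x*x+y*y);K=f["intrinsics"];return K[0,0]*x*s+K[0,2],K[1,1]*y*s+K[1,2]
E
python3 - <<'E'
from h import *
for c in("side","top"):
    f=grab_frame(c);pickle.dump(f,open(c+".pkl","wb"));cv2.imwrite(f"pics/{c}0.png",f["color"][...,::-1])
    print(c,f["world_from_camera"][:3,3].round(3),f["intrinsics"][0,0],f["k1"])
    for t in("block_mid","block_lip","block_keyhole","stud","panel","rack","rackjar_c","jar_c","cast_c","dropper_c"):
        print(t,[(round(float(r["p"]),2),np.round(r["at"],3).tolist(),np.round(pix(f,r["at"])).astype(int).tolist()) for r in place_of(c,t)])
print(state())
E
```

```text
pics
side [ 0.276 -0.448  0.608] 348.8910314407617 -0.02852872685303209
block_mid [(0.93, [0.512, -0.379, 0.039], [350, 359]), (0.81, [0.362, -0.302, 0.062], [244, 374])]
block_lip [(0.94, [0.51, -0.276, 0.118], [310, 287]), (0.93, [0.366, -0.314, 0.107], [250, 370]), (0.59, [0.506, -0.39, 0.075], [357, 359])]
block_keyhole [(0.84, [0.514, -0.271, 0.059], [305, 302]), (0.73, [0.561, 0.228, 0.002], [188, 165]), (0.6, [0.366, -0.318, 0.048], [253, 385]), (0.59, [0.507, -0.388, 0.032], [352, 367])]
stud [(0.72, [0.579, 0.211, 0.098], [192, 136])]
panel [(0.95, [0.562, 0.233, -0.002], [188, 165])]
rack [(0.68, [0.49, -0.241, 0.001], [282, 312]), (0.67, [0.69, -0.336, 0.003], [393, 288])]
rackjar_c [(0.96, [0.491, -0.208, 0.04], [271, 288])]
jar_c [(0.86, [0.683, -0.077, 0.03], [300, 203])]
cast_c [(0.76, [0.729, 0.035, 0.021], [283, 172])]
dropper_c [(0.93, [0.682, -0.153, 0.04], [324, 221])]
top [ 0.495 -0.058  1.055] 460.8478183756985 0.04071798927180984
block_mid [(0.89, [0.493, -0.277, 0.068], [355, 220]), (0.8, [0.516, -0.376, 0.041], [397, 210]), (0.8, [0.361, -0.299, 0.058], [364,
[... 870 characters left out ...]
803191e+00,  5.26901439e-02,  1.61288682e+00,  1.11974475e-05,
        1.47598847e+00, -1.18995933e-01]), 'joint_vel': array([-9.22041133e-04,  2.41133979e-04, -1.80831157e-04,  4.90395199e-04,
       -1.33645688e-03,  7.80469464e-05]), 'joint_efforts': array([ 1.09101253e-03, -3.93670642e+01, -3.70476186e+01,  1.59935566e-04,
        6.38651977e-05,  1.86255811e-08]), 'tool_pos': array([0.19882856, 0.59252033, 0.23131757]), 'tool_rot': array([-1.58286974e-06,  1.61178623e-01,  9.86925251e-01,  1.46202260e-05]), 'contact_force': array([-0.95111619, -0.72918486,  0.73206848]), 'ft_torque': array([ 0.01270364, -0.01378386, -0.03725991]), 'grasp_force': 0.0, 'gripper_width': 1.0022755959262772}
```

View pictures.

View pics/top0.png

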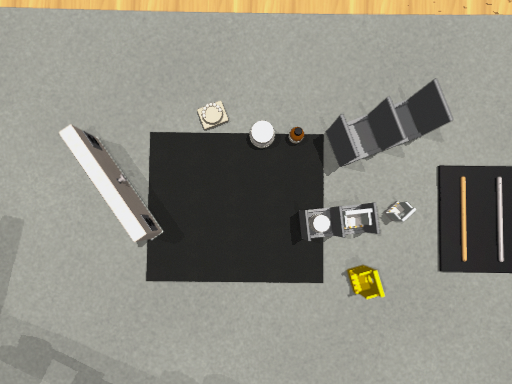

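View pics/side0.png

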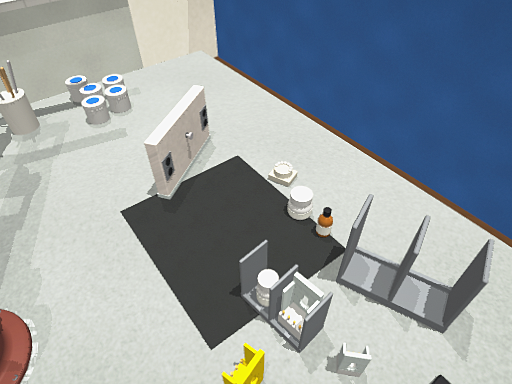

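The top view shows three block-like things: a white and aluminium one in the small rack (357,217), a smaller one of the same colour at (400,210), and a yellow one at (366,282). The meant block is the one at (357,217): it is not yellow, is the larger of its colour, and stands in the smaller rack at (340,220), not the large one at (388,125). The panel is at (112,183) with its stud at (123,179). In the side view, the block is at (298,308) and the stud at (190,135).

Next I'll measure from the depth and make the confirming crop.

```bash
python3 - <<'E'
from h import *
T=pickle.load(open("top.pkl","rb"));S=pickle.load(open("side.pkl","rb"))
a=cv2.resize(T["color"][185:250,290:420],(780,390),interpolation=3);cv2.imwrite("pics/crop1.png",a[...,::-1])
PT,PS=pts(T),pts(S)
def rect(n,P,m):
    q=P[m]; 
    r=cv2.minAreaRect(q[:,:2].astype(np.float32));print(n,len(q),"c",np.round(r[0],4),"size",np.round(r[1],4),"ang",round(r[2],2),"z",np.median(q[:,2]).round(4))
for n,P in(("top",PT),("side",PS)):
    x,y,z=P[...,0],P[...,1],P[...,2]
    near=(abs(x-.5)<.07)&(abs(y+.245)<.11)
    m=near&(z>.105)&(z<.14)
    rect(n+" rack+lip tops",P,m)
    h=np.histogram(z[m],bins=np.arange(.1,.145,.003));print(h[0],h[1][:-1].round(3))
    mm=m&(abs(x-.512)<.03)&(abs(y+.272)<.024); rect(n+" lip",P,mm)
    q=P[mm]; d=np.linalg.svd(q[:,:2]-q[:,:2].mean(0))[2][0];print("mean",q.mean(0).round(4),"lipdir",np.degrees(np.arctan2(d[1],d[0])))
    pm=(abs(x-.56)<.2)&(abs(y-.23)<.2)&(z>.155)&(z<.185);rect(n+" panel top",P,pm)
    # face fit
    R=np.array([.561,.232])
    f=(abs(x-.56)<.15)&(abs(y-.23)<.15)&(z>.03)&(z<.155)
    q=P[f]
    if len(q)>50:
        # ransac vertical plane
        best=0;rg=np.random.default_rng(0)
        for _ in range(500):
            A,B=q[rg.integers(len(q),size=2),:2];t=B-A
            L=np.linalg.norm(t)
            if L<.05: continue
            nn=np.array([-t[1],t[0]])/L
            i=abs((q[:,:2]-A)@nn)<.003
            if i.sum()>best:best=i.sum();bi=i
        w=q[bi,:2];c=w.mean(0);t=np.linalg.svd(w-c)[2][0];nn=np.array([-t[1],t[0]]);nn*=np.sign(nn@(R-[.6,.2])) or 1
        print("face",best,"c",c.round(4),"normal",nn.round(4),"deg",np.degrees(np.arctan2(nn[1],nn[0])),"t range",np.ptp(w@t))
        e=(q[:,:2]-c)@nn; 
        st=f&(np.abs((P[...,:2]-c)@nn)>.007)&(np.hypot(x-.575,y-.21)<.03);print("stud pts",st.sum(),np.nanmean(P[st],0).round(4),"off",((P[st][:,:2]-c)@nn).round(3)[:40], P[st][:,2].round(3)[:40])
E
```

```text
top rack+lip tops 570 c [ 0.4908 -0.2387] size [0.0633 0.1457] ang 7.22 z 0.1212
[  0  20  56  31  24  41 101 235  61   1   0   0   0   0] [0.1   0.103 0.106 0.109 0.112 0.115 0.118 0.121 0.124 0.127 0.13  0.133
 0.136 0.139]
top lip 113 c [ 0.5092 -0.267 ] size [0.0253 0.0582] ang 33.76 z 0.1219
mean [ 0.509  -0.2686  0.1198] lipdir 111.86062297243627
top panel top 2200 c [0.5601 0.2305] size [0.2583 0.032 ] ang 35.53 z 0.165
face 1392 c [0.5673 0.2173] normal [-0.5876  0.8091] deg 125.98822697749321 t range 0.2560543981074745
stud pts 31 [0.5758 0.2082 0.1047] off [-0.013 -0.014 -0.011 -0.012 -0.014 -0.013 -0.012 -0.013 -0.014 -0.014
 -0.01  -0.012 -0.014 -0.015 -0.014 -0.008 -0.011 -0.013 -0.014 -0.014
 -0.007 -0.01  -0.011 -0.013 -0.015 -0.014 -0.008 -0.011 -0.013 -0.014
 -0.012] [0.106 0.1   0.106 0.105 0.106 0.094 0.11  0.108 0.104 0.095 0.107 0.109
 0.11  0.105 0.094 0.105 0.11  0.11  0.107 0.101 0.106 0.108 0.109 0.107
 0.108 0.096 0.099 0.106 0.104 0.102 0.107]
side rack+lip tops 1227 c [ 0.4885 -0.2389] size [0.0646 0.1464] ang 6.54 z 0.1197
[  0  63 168 110 103 102 156 496
[... 155 characters left out ...]
297 0.0507] ang 8.4 z 0.1201
mean [ 0.5067 -0.2707  0.117 ] lipdir -75.78894023924471
side panel top 971 c [0.5595 0.2303] size [0.26   0.0321] ang 35.76 z 0.1657
face 2242 c [0.5542 0.2113] normal [-0.5853  0.8108] deg 125.82672939573497 t range 0.2594071767265167
stud pts 30 [0.5735 0.2098 0.1023] off [-0.011 -0.014 -0.012 -0.013 -0.013 -0.014 -0.007 -0.012 -0.012 -0.014
 -0.012 -0.01  -0.013 -0.013 -0.012 -0.014 -0.01  -0.014 -0.013 -0.014
 -0.012 -0.01  -0.013 -0.014 -0.013 -0.011 -0.012 -0.012 -0.014 -0.013] [0.109 0.11  0.111 0.109 0.106 0.103 0.106 0.108 0.106 0.104 0.099 0.107
 0.108 0.105 0.099 0.099 0.104 0.106 0.102 0.099 0.094 0.102 0.102 0.1
 0.096 0.09  0.099 0.096 0.094 0.094]
```

View pics/crop1.png

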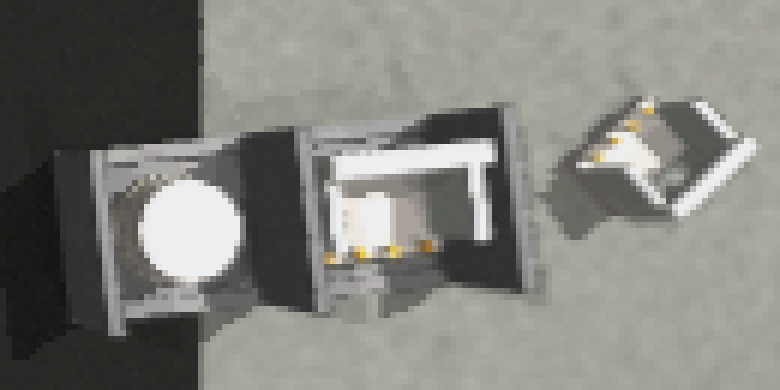

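Crop 1 confirms it: the larger white block, with lip, two cheeks and burs, stands in the right-hand bay of the small rack, with its lip at crop (413,160). The small copy is outside the rack at the right (670,160). I'll now get the yaw and centre of the lip by colour.

```bash
python3 - <<'E'
from h import *
for n in("top","side"):
    f=pickle.load(open(n+".pkl","rb"));P=pts(f);x,y,z=P[...,0],P[...,1],P[...,2]
    c=f["color"].astype(int)
    for thr in(150,175,200):
        m=(c.min(-1)>thr)&(z>.112)&(z<.135)&(abs(x-.51)<.022)&(abs(y+.272)<.045)
        q=P[m]
        if len(q)<10: continue
        r=cv2.minAreaRect(q[:,:2].astype(np.float32))
        d=np.linalg.svd(q[:,:2]-q[:,:2].mean(0))[2][0]
        print(n,thr,len(q),"rect",np.round(r[0],4),np.round(r[1],4),round(r[2],1),"mean",q.mean(0).round(4),"dir",np.degrees(np.arctan(d[1]/d[0])).round(1),"z",np.percentile(q[:,2],[5,50,95]).round(4))
    # rays to sub-pixel: lip corners colour bounding
    m=(c.min(-1)>175)&(z>.09)&(abs(x-.51)<.03)&(abs(y+.272)<.045);v,u=np.nonzero(m);print(u.min(),u.max(),v.min(),v.max())
    for t in("block_sides",): print([(round(float(r["p"]),2),np.round(r["at"],3)) for r in place_of(n,t)])
E
```

```text
top 150 154 rect [ 0.5054 -0.2728] [0.0405 0.073 ] 5.3 mean [ 0.5108 -0.273   0.1224] dir -85.7 z [0.1197 0.1225 0.1251]
top 175 101 rect [ 0.512  -0.2722] [0.0079 0.0529] 7.4 mean [ 0.5118 -0.2721  0.1224] dir -83.1 z [0.1198 0.1225 0.1252]
top 200 94 rect [ 0.5122 -0.2729] [0.0077 0.0516] 7.4 mean [ 0.5118 -0.2722  0.1223] dir -83.0 z [0.1198 0.1225 0.1252]
345 371 208 226
[(0.87, array([ 0.358, -0.299,  0.087])), (0.74, array([ 0.514, -0.379,  0.061])), (0.7, array([ 0.494, -0.277,  0.092]))]
side 150 310 rect [ 0.5045 -0.2721] [0.0404 0.0747] 6.5 mean [ 0.509  -0.2766  0.1224] dir -86.0 z [0.1208 0.1225 0.1239]
side 175 276 rect [ 0.5042 -0.2721] [0.0399 0.0747] 6.5 mean [ 0.5087 -0.2755  0.1225] dir -86.6 z [0.1209 0.1225 0.1239]
side 200 217 rect [ 0.5037 -0.2727] [0.0388 0.0724] 7.1 mean [ 0.5093 -0.2742  0.1226] dir -85.8 z [0.1212 0.1225 0.124 ]
280 332 265 314
[(0.65, array([ 0.496, -0.28 ,  0.093])), (0.62, array([ 0.516, -0.378,  0.065]))]
```

```bash
cat > go.py <<'E'
import sys,numpy as np
from plant import state
from scipy.spatial.transform import Rotation as R
def rel(p,ang,say=True):
    s=state();q=s["tool_rot"];A=R.from_quat([q[1],q[2],q[3],q[0]])
    a=np.radians(ang);B=R.from_matrix(np.c_[[-np.sin(a),np.cos(a),0],[np.cos(a),np.sin(a),0],[0,0,-1]])
    t=A.inv().apply(np.array(p)-s["tool_pos"])/.5; r=(A.inv()*B).as_rotvec()/1.5
    y=A.as_matrix()[:,1]
    if say: print("t",round(s["time"],2),"pos",s["tool_pos"].round(4),"ang",np.degrees(np.arctan2(y[1],y[0])).round(1),"F",s["contact_force"].round(1),"q",s["joint_pos"].round(2),"\nshift",t.round(4),"dist frac",np.linalg.norm(t).round(3),"turn",r.round(4))
    return t,r
if __name__=="__main__":
    v=list(map(float,sys.argv[1:])); rel(v[:3],v[3])
E
python3 go.py .5115 -.272 .25 7
```

```text
t 1.2 pos [0.1988 0.5925 0.2313] ang 71.4 F [-0.1  0.6  0.4] q [ 1.13  0.05  1.61  0.    1.48 -0.12] 
shift [-1.1429 -1.4402 -0.0374] dist frac 1.839 turn [ 0.     -0.      0.7499]
```

Emit:
{"name": "jog_arm", "arguments": {
  "motion": "100 -0.38 -0.48 -0.037 0 0 0.3; 100 -0.38 -0.48 -0.037 0 0 0.3; 100 -0.38 -0.48 -0.037 0 0 0.3; 100 -0.38 -0.48 -0.037 0 0 0.3; 100 -0.38 -0.48 -0.037 0 0 0.3"
}}

```text
time: 1.82
tool_pos: [0.3029, 0.3027, 0.2501]
tool_rot: [0.0, 0.377, 0.926, 0.0]
contact_force: [0.3, 0.3, 0.7]
gripper_width: 0.999
grasp_force: 0.0
```

```bash
python3 go.py .5115 -.272 .25 7
```

```text
t 1.82 pos [0.3029 0.3027 0.2501] ang 45.7 F [0.3 0.3 0.7] q [ 0.61 -0.46  2.02 -0.    1.58 -0.19] 
shift [-1.1015e+00 -5.3090e-01  3.0000e-04] dist frac 1.223 turn [8.0e-04 1.0e-04 4.5e-01]
```

Emit:
{"name": "jog_arm", "arguments": {
  "motion": "100 -0.55 -0.265 0 0 0 0.3; 100 -0.55 -0.265 0 0 0 0.3; 100 -0.55 -0.265 0 0 0 0.3; 100 -0.55 -0.265 0 0 0 0.3; 100 -0.55 -0.265 0 0 0 0.3"
}}

```text
time: 2.45
tool_pos: [0.4071, 0.0154, 0.2503]
tool_rot: [0.001, 0.575, 0.818, 0.0]
contact_force: [0.4, 0.2, 0.0]
gripper_width: 0.999
grasp_force: 0.0
```

```bash
python3 go.py .5115 -.272 .20 7
```

```text
t 2.45 pos [0.4071 0.0154 0.2503] ang 19.8 F [0.4 0.2 0. ] q [-0.15 -0.52  2.06  0.    1.6  -0.49] 
shift [-0.6114  0.0013  0.101 ] dist frac 0.62 turn [0.0011 0.0003 0.1492]
```

Emit:
{"name": "jog_arm", "arguments": {
  "motion": "100 -0.611 0.001 0.1 0.001 0 0.149; 100 -0.611 0.001 0.1 0.001 0 0.149; 100 -0.611 0.001 0.1 0.001 0 0.149; 100 -0.611 0.001 0.1 0.001 0 0.149; 100 -0.611 0.001 0.1 0.001 0 0.149"
}}

```text
time: 3.08
tool_pos: [0.5115, -0.2718, 0.1996]
tool_rot: [-0.0, 0.662, 0.749, -0.0]
contact_force: [0.4, 0.4, -0.4]
gripper_width: 1.001
grasp_force: 0.0
```

Emit:
{"name": "jog_arm", "arguments": {
  "motion": "100 0 0 0 0 0 0; 100 0 0 0 0 0 0; 100 0 0 0 0 0 0; 100 0 0 0 0 0 0; 100 0 0 0 0 0 0"
}}

```text
time: 3.7
tool_pos: [0.5112, -0.2689, 0.2004]
tool_rot: [0.0, 0.662, 0.75, -0.001]
contact_force: [-0.7, 0.6, -0.3]
gripper_width: 1.004
grasp_force: 0.0
```

```bash
python3 go.py .5115 -.272 .097 7; python3 - <<'E'
from h import *
f=grab_frame("side");cv2.imwrite("pics/side1.png",cv2.resize(f["color"][200:384,180:420],None,fx=3,fy=3)[...,::-1])
for r in place_of("side","block_lip")+place_of("top","block_lip"):print(r["p"],np.round(r["at"],3))
E
```

```text
t 3.7 pos [ 0.5112 -0.2689  0.2004] ang 7.1 F [-0.7  0.6 -0.3] q [-0.61 -0.04  1.76 -0.    1.42 -0.74] 
shift [-0.0061  0.      0.2068] dist frac 0.207 turn [-0.0005  0.0005  0.0015]
0.81 [ 0.509 -0.276  0.115]
0.61 [ 0.367 -0.311  0.103]
0.6 [ 0.504 -0.392  0.077]
0.86 [ 0.504 -0.384  0.075]
0.82 [ 0.513 -0.272  0.11 ]
0.74 [ 0.366 -0.314  0.103]
0.27 [ 0.686 -0.084  0.03 ]
```

Emit:
{"name": "jog_arm", "arguments": {
  "motion": "100 -0.006 0 0.06 0 0 0; 100 -0.006 0 0.12 0 0 0; 100 -0.006 0 0.17 0 0 0; 100 -0.006 0 0.2 0 0 0; 100 -0.006 0 0.207 0 0 0"
}}

```text
time: 4.47
tool_pos: [0.5108, -0.2722, 0.0954]
tool_rot: [-0.001, 0.662, 0.749, -0.001]
contact_force: [-0.8, 0.4, -0.6]
gripper_width: 0.998
grasp_force: 0.0
```

```bash
python3 go.py .5115 -.272 .097 7;python3 - <<'E'
from h import *
f=grab_frame("side");cv2.imwrite("pics/side2.png",cv2.resize(f["color"][200:384,180:420],None,fx=3,fy=3)[...,::-1])
E
```

```text
t 4.47 pos [ 0.5108 -0.2722  0.0954] ang 7.1 F [-0.8  0.4 -0.6] q [-0.62  0.07  1.83 -0.    1.24 -0.74] 
shift [ 0.0003  0.0013 -0.0033] dist frac 0.004 turn [-0.0018 -0.0006  0.0009]
```

View pics/side2.png

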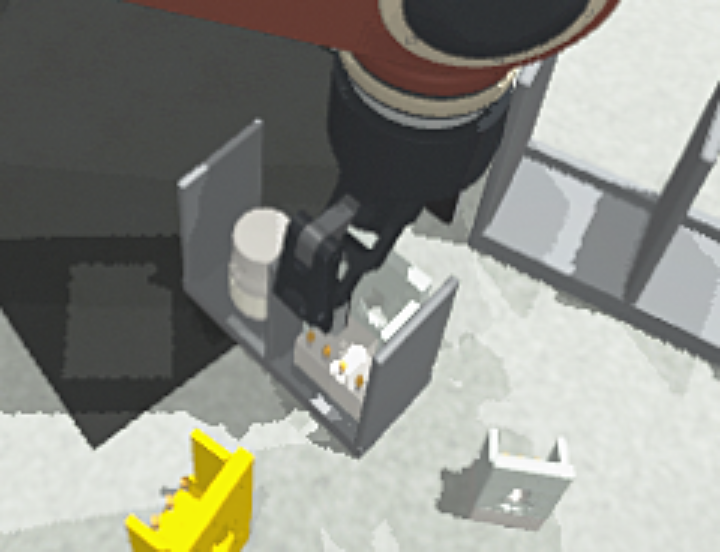

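The front finger is at crop (320,290), in front of the lip and between the cheeks, with the other finger behind. I'm closing now.

Emit:
{"name": "jog_arm", "arguments": {
  "motion": "0 0 0 0 0 0 0; 0 0 0 0 0 0 0; 0 0 0 0 0 0 0; 0 0 0 0 0 0 0; 0 0 0 0 0 0 0"
}}

```text
time: 5.15
tool_pos: [0.5115, -0.2728, 0.0968]
tool_rot: [-0.0, 0.662, 0.749, -0.001]
contact_force: [0.3, -0.7, 1.5]
gripper_width: 0.082
grasp_force: 59.8
```

Emit:
{"name": "jog_arm", "arguments": {
  "motion": "0 0 0 0 0 0 0; 0 0 0 0 0 0 0; 0 0 0 -0.01 0 0 0; 0 0 0 -0.02 0 0 0; 0 0 0 -0.03 0 0 0"
}}

```text
time: 5.78
tool_pos: [0.5111, -0.2724, 0.1112]
tool_rot: [-0.001, 0.662, 0.749, -0.001]
contact_force: [-0.3, -0.1, -1.5]
gripper_width: 0.079
grasp_force: 59.3
```

Gripped, at about 7 mm opening. I'm lifting 140 mm straight up.

Emit:
{"name": "jog_arm", "arguments": {
  "motion": "0 0 0 -0.06 0 0 0; 0 0 0 -0.12 0 0 0; 0 0 0 -0.18 0 0 0; 0 0 0 -0.24 0 0 0; 0 0 0 -0.27 0 0 0"
}}

```text
time: 6.4
tool_pos: [0.5121, -0.2729, 0.2487]
tool_rot: [0.001, 0.662, 0.749, -0.0]
contact_force: [0.1, 0.0, -0.4]
gripper_width: 0.082
grasp_force: 59.3
```

```bash
python3 go.py .47 0.0 .25 126; python3 - <<'E'
from h import *
f=grab_frame("side");cv2.imwrite("pics/side3.png",cv2.resize(f["color"][150:384,180:420],None,fx=2.5,fy=2.5)[...,::-1])
E
```

```text
t 6.4 pos [ 0.5121 -0.2729  0.2487] ang 7.1 F [ 0.1  0.  -0.4] q [-0.62 -0.06  1.7  -0.    1.5  -0.74] 
shift [ 0.552  -0.0163 -0.0039] dist frac 0.552 turn [-1.2000e-03  1.5000e-03 -1.3837e+00]
```

View pics/side3.png

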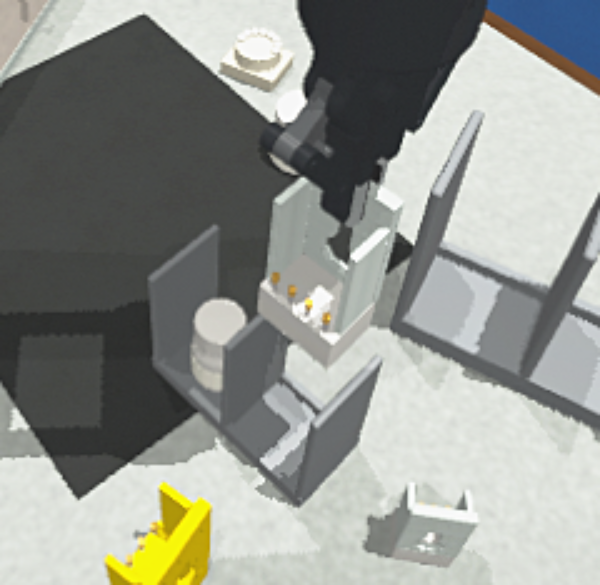

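The block is lifted clear and level: its underside is at crop (320,350), above the rack walls (230,370) and (340,430). Next I carry it to the mat and turn it.

Emit:
{"name": "jog_arm", "arguments": {
  "motion": "0 0.05 0 -0.01 0 0 -0.05; 0 0.14 -0.004 -0.01 0 0 -0.14; 0 0.24 -0.008 -0.01 0 0 -0.24; 0 0.34 -0.01 -0.01 0 0 -0.34; 0 0.43 -0.013 -0.01 0 0 -0.44"
}}

```text
time: 7.08
tool_pos: [0.4776, -0.0582, 0.2498]
tool_rot: [-0.002, 0.381, 0.924, -0.0]
contact_force: [0.2, 0.3, -1.8]
gripper_width: 0.08
grasp_force: 59.3
```

```bash
python3 go.py .47 0.0 .25 126
```

```text
t 7.08 pos [ 0.4776 -0.0582  0.2498] ang 45.2 F [ 0.2  0.3 -1.8] q [-0.28 -0.31  1.91 -0.    1.54 -1.06] 
shift [ 0.0929  0.0719 -0.0002] dist frac 0.117 turn [ 1.000e-04 -2.300e-03 -9.404e-01]
```

Emit:
{"name": "jog_arm", "arguments": {
  "motion": "0 0.04 0.03 0 0 0 -0.11; 0 0.07 0.05 0 0 0 -0.22; 0 0.09 0.07 0 0 0 -0.33; 0 0.093 0.072 0 0 -0.001 -0.44; 0 0.093 0.072 0 0 -0.002 -0.55"
}}

```text
time: 7.7
tool_pos: [0.4706, -0.0011, 0.2498]
tool_rot: [-0.0, -0.022, 1.0, -0.001]
contact_force: [-0.1, -0.1, -1.3]
gripper_width: 0.081
grasp_force: 59.3
```

```bash
python3 go.py .47 0.0 .15 125.9
```

```text
t 7.7 pos [ 0.4706 -0.0011  0.2498] ang 92.5 F [-0.1 -0.1 -1.3] q [-0.16 -0.34  1.94 -0.    1.55 -1.77] 
shift [0.0009 0.0025 0.1995] dist frac 0.2 turn [-0.0005 -0.0009 -0.3885]
```

Emit:
{"name": "jog_arm", "arguments": {
  "motion": "0 0.001 0.002 0.04 0 -0.001 -0.1; 0 0.001 0.002 0.08 0 -0.001 -0.2; 0 0.001 0.002 0.13 0 -0.001 -0.3; 0 0.001 0.002 0.18 0 -0.001 -0.388; 0 0.001 0.002 0.2 0 -0.001 -0.388"
}}

```text
time: 8.32
tool_pos: [0.4691, -0.0005, 0.1483]
tool_rot: [-0.001, -0.304, 0.953, 0.0]
contact_force: [1.0, 0.2, -2.2]
gripper_width: 0.081
grasp_force: 59.2
```

```bash
python3 go.py .47 0.0 .091 125.9
```

```text
t 8.32 pos [ 0.4691 -0.0005  0.1483] ang 125.4 F [ 1.   0.2 -2.2] q [-0.16 -0.27  2.05 -0.    1.36 -2.35] 
shift [-0.0023 -0.0005  0.1146] dist frac 0.115 turn [ 0.0008 -0.0013 -0.0056]
```

Emit:
{"name": "jog_arm", "arguments": {
  "motion": "0 -0.001 0 0.04 0 0 -0.005; 0 -0.001 0 0.07 0 0 -0.005; 0 -0.001 0 0.09 0 0 -0.005; 0 -0.001 0 0.1 0 0 -0.005; 0 -0.001 0 0.107 0 0 -0.005"
}}

```text
time: 8.95
tool_pos: [0.4717, -0.0005, 0.098]
tool_rot: [0.001, -0.308, 0.951, -0.001]
contact_force: [-0.1, -0.7, -2.1]
gripper_width: 0.082
grasp_force: 59.3
```

Emit:
{"name": "jog_arm", "arguments": {
  "motion": "0 0 0 0 0 0 0; 0 0 0 0.002 0 0 0; 0 0 0 0.004 0 0 0; 0 0 0 0.006 0 0 0; 0 0 0 0.007 0 0 0"
}}

```text
time: 9.57
tool_pos: [0.4714, -0.0005, 0.0942]
tool_rot: [0.001, -0.308, 0.951, -0.001]
contact_force: [0.2, 0.2, -3.0]
gripper_width: 0.082
grasp_force: 59.3
```

```bash
python3 go.py .47 0.0 .091 125.9; python3 - <<'E'
from h import *
f=grab_frame("side");P=pts(f)
cv2.imwrite("pics/side4.png",cv2.resize(f["color"][140:340,150:350],None,fx=3,fy=3)[...,::-1])
E
```

```text
t 9.57 pos [ 0.4714 -0.0005  0.0942] ang 125.9 F [ 0.2  0.2 -3. ] q [-0.16 -0.2   2.09 -0.    1.25 -2.36] 
shift [0.0016 0.0025 0.0064] dist frac 0.007 turn [-0.0015  0.001   0.0004]
```

View pics/side4.png

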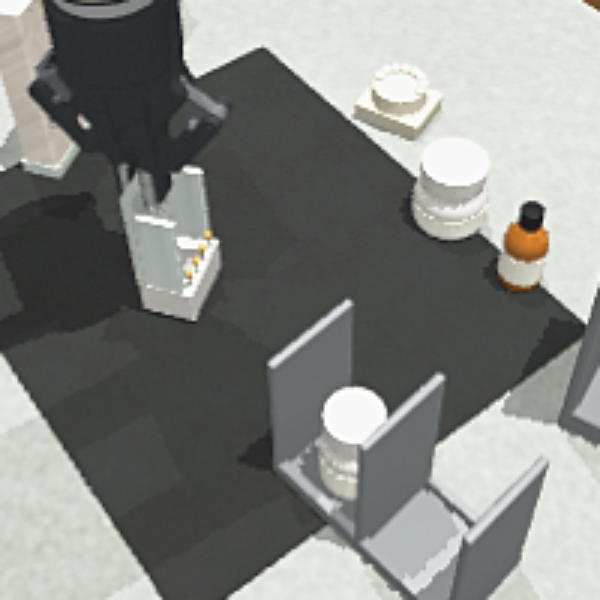

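The block is upright over the mat, its foot at crop (180,295), a few mm above the bench. I'm lowering to contact.

Emit:
{"name": "jog_arm", "arguments": {
  "motion": "0 0 0 0.002 0 0 0; 0 0 0 0.004 0 0 0; 0 0 0 0.005 0 0 0; 0 0 0 0.006 0 0 0; 0 0 0 0.006 0 0 0"
}}

```text
time: 10.25
tool_pos: [0.4714, -0.0005, 0.0912]
tool_rot: [0.001, -0.309, 0.951, -0.001]
contact_force: [-0.6, -0.0, -1.2]
gripper_width: 0.077
grasp_force: 59.3
```

Emit:
{"name": "jog_arm", "arguments": {
  "motion": "0 0 0 0.001 0 0 0; 0 0 0 0.001 0 0 0; 0 0 0 0.002 0 0 0; 0 0 0 0.002 0 0 0; 0 0 0 0.002 0 0 0"
}}

```text
time: 10.88
tool_pos: [0.4717, -0.0006, 0.0907]
tool_rot: [0.001, -0.308, 0.951, -0.001]
contact_force: [-1.1, 0.1, 0.9]
gripper_width: 0.08
grasp_force: 59.9
```

Emit:
{"name": "jog_arm", "arguments": {
  "motion": "30 0 0 0 0 0 0; 60 0 0 0 0 0 0; 100 0 0 0 0 0 0; 100 0 0 0 0 0 0; 100 0 0 0 0 0 0"
}}

```text
time: 11.5
tool_pos: [0.4714, -0.0005, 0.0903]
tool_rot: [0.001, -0.309, 0.951, -0.001]
contact_force: [-0.3, -0.2, 0.7]
gripper_width: 1.001
grasp_force: 0.0
```

Emit:
{"name": "jog_arm", "arguments": {
  "motion": "100 0 0 -0.05 0 0 0; 100 0 0 -0.11 0 0 0; 100 0 0 -0.17 0 0 0; 100 0 0 -0.17 0 0 0.12; 100 0 0 -0.17 0 0 0.24"
}}

```text
time: 12.12
tool_pos: [0.4716, -0.0005, 0.176]
tool_rot: [0.002, -0.13, 0.991, -0.001]
contact_force: [0.1, -0.3, -0.4]
gripper_width: 0.995
grasp_force: 0.0
```

```bash
cat > blk.py <<'E'
from h import *
def run(x0,y0,zr=(.109,.125),rad=.045):
  for n in("top","side"):
    f=grab_frame(n);P=pts(f);x,y,z=P[...,0],P[...,1],P[...,2];c=f["color"].astype(int)
    m=(c.min(-1)>150)&(z>zr[0])&(z<zr[1])&(np.hypot(x-x0,y-y0)<rad);q=P[m]
    if len(q)>9:
        r=cv2.minAreaRect(q[:,:2].astype(np.float32));print(n,len(q),np.round(r[0],4),np.round(r[1],4),round(r[2],1),"mean",q.mean(0).round(4),"z",np.percentile(q[:,2],[5,50,95]).round(4))
    for t in("block_mid","block_sides","block_lip"):
        print(t,[(round(float(r["p"]),2),np.round(r["at"],3).tolist()) for r in place_of(n,t) if np.hypot(r["at"][0]-x0,r["at"][1]-y0)<.08])
    cv2.imwrite(f"pics/b_{n}.png",f["color"][...,::-1])
E
python3 go.py .4717 -.0006 .18 35.9; python3 -c "
import blk;blk.run(.4717,-.0006)"
```

```text
t 12.12 pos [ 0.4716 -0.0005  0.176 ] ang 105.0 F [ 0.1 -0.3 -0.4] q [-0.16 -0.29  2.02 -0.    1.41 -1.99] 
shift [-0.0003 -0.0003 -0.008 ] dist frac 0.008 turn [2.000e-04 3.000e-03 8.036e-01]
block_mid []
block_sides []
block_lip []
side 98 [ 0.472  -0.0006] [0.0559 0.0088] 37.0 mean [ 4.731e-01 -3.000e-04  1.158e-01] z [0.1104 0.1164 0.118 ]
block_mid [(0.66, [0.485, -0.013, 0.059])]
block_sides [(0.83, [0.484, -0.015, 0.088])]
block_lip [(0.95, [0.472, -0.006, 0.111])]
```

Emit:
{"name": "jog_arm", "arguments": {
  "motion": "100 0 0 -0.008 0 0 0.12; 100 0 0 -0.008 0 0 0.24; 100 0 0 -0.008 0 0 0.36; 100 0 0 -0.008 0 0 0.48; 100 0 0 -0.008 0 0 0.6"
}}

```text
time: 13.15
tool_pos: [0.4712, -0.0004, 0.1792]
tool_rot: [0.001, 0.314, 0.95, -0.0]
contact_force: [-0.4, -1.2, 0.2]
gripper_width: 0.997
grasp_force: 0.0
```

```bash
python3 go.py .481 -.0136 .14 35.9
```

```text
t 13.15 pos [ 4.712e-01 -4.000e-04  1.792e-01] ang 53.5 F [-0.4 -1.2  0.2] q [-0.16 -0.29  2.02 -0.    1.42 -1.09] 
shift [-0.0312 -0.0095  0.0785] dist frac 0.085 turn [0.0008 0.0017 0.2043]
```

Emit:
{"name": "jog_arm", "arguments": {
  "motion": "100 -0.016 -0.005 0.02 0 0 0.1; 100 -0.031 -0.0095 0.04 0.0005 0.001 0.204; 100 -0.031 -0.0095 0.078 0.0005 0.001 0.204; 100 -0.031 -0.0095 0.078 0.0005 0.001 0.204; 100 -0.031 -0.0095 0.078 0.0005 0.001 0.204"
}}

```text
time: 13.78
tool_pos: [0.4808, -0.0133, 0.1402]
tool_rot: [0.0, 0.452, 0.892, 0.0]
contact_force: [-0.5, -1.1, 0.4]
gripper_width: 0.999
grasp_force: 0.0
```

```bash
python3 go.py .481 -.0136 .072 35.9;python3 -c "
import blk;blk.run(.4717,-.0006)"
```

```text
t 13.78 pos [ 0.4808 -0.0133  0.1402] ang 36.3 F [-0.5 -1.1  0.4] q [-0.18 -0.23  2.03 -0.    1.34 -0.82] 
shift [-0.0006 -0.0002  0.1364] dist frac 0.136 turn [0.0003 0.0005 0.0047]
block_mid []
block_sides []
block_lip []
side 59 [ 4.722e-01 -3.000e-04] [0.056  0.0088] 36.7 mean [4.737e-01 2.000e-04 1.163e-01] z [0.1141 0.1166 0.1178]
block_mid [(0.84, [0.483, -0.015, 0.057])]
block_sides [(0.9, [0.484, -0.017, 0.089])]
block_lip [(0.7, [0.474, -0.004, 0.11])]
```

Emit:
{"name": "jog_arm", "arguments": {
  "motion": "100 0 0 0.04 0 0 0.004; 100 0 0 0.08 0 0 0.004; 100 0 0 0.115 0 0 0.004; 100 0 0 0.13 0 0 0.004; 100 0 0 0.136 0 0 0.004"
}}

```text
time: 14.8
tool_pos: [0.481, -0.0135, 0.072]
tool_rot: [0.0, 0.455, 0.89, 0.0]
contact_force: [-0.5, 0.4, 0.5]
gripper_width: 0.998
grasp_force: 0.0
```

Emit:
{"name": "jog_arm", "arguments": {
  "motion": "80 0 0 0 0 0 0; 65 0 0 0 0 0 0; 50 0 0 0 0 0 0; 40 0 0 0 0 0 0; 40 0 0 0 0 0 0"
}}

```text
time: 15.42
tool_pos: [0.482, -0.0137, 0.0734]
tool_rot: [0.002, 0.455, 0.89, 0.0]
contact_force: [0.8, -0.3, 5.2]
gripper_width: 0.62
grasp_force: 64.9
```

```bash
python3 go.py .481 -.0136 .15 35.9;python3 - <<'E'
from h import *
f=grab_frame("side");cv2.imwrite("pics/side5.png",cv2.resize(f["color"][140:290,150:300],None,fx=4,fy=4)[...,::-1])
E
```

```text
t 15.43 pos [ 0.482  -0.0137  0.0734] ang 35.9 F [ 0.8 -0.3  5.2] q [-0.18 -0.14  2.08 -0.    1.2  -0.81] 
shift [ 0.0009 -0.0011 -0.1533] dist frac 0.153 turn [ 0.0014  0.0017 -0.0004]
```

View pics/side5.png

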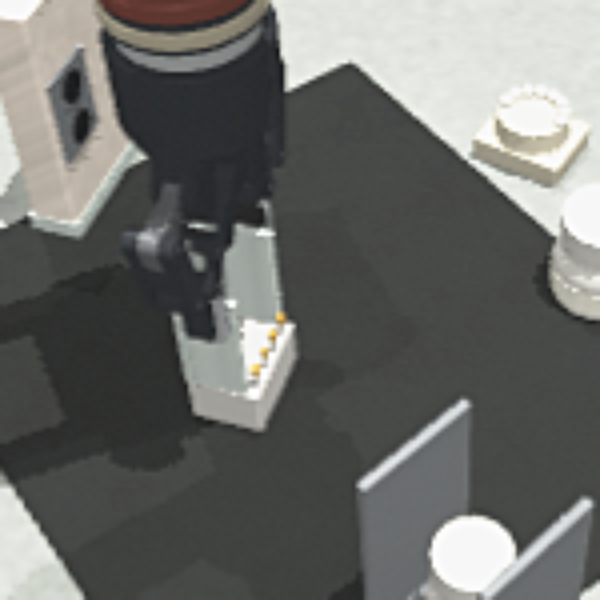

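Both cheeks are gripped, with the near finger at crop (200,300) and the block standing square. I'm lifting and moving in front of the stud.

Emit:
{"name": "jog_arm", "arguments": {
  "motion": "40 0 0 -0.02 0 0 0; 40 0 0 -0.05 0 0 0; 40 0 0 -0.09 0 0 0; 40 0 0 -0.12 0 0 0; 40 0 0 -0.13 0 0 0"
}}

```text
time: 16.1
tool_pos: [0.4816, -0.0136, 0.1388]
tool_rot: [0.002, 0.455, 0.89, 0.0]
contact_force: [1.2, 0.1, -3.2]
gripper_width: 0.624
grasp_force: 64.1
```

```bash
python3 go.py .6037 .1696 .1227 35.9
```

```text
t 16.1 pos [ 0.4816 -0.0136  0.1388] ang 35.9 F [ 1.2  0.1 -3.2] q [-0.18 -0.23  2.03 -0.    1.33 -0.81] 
shift [0.1539 0.4125 0.0327] dist frac 0.441 turn [ 0.0014  0.0017 -0.0004]
```

Emit:
{"name": "jog_arm", "arguments": {
  "motion": "40 0.02 0.05 0 0 0 0; 40 0.05 0.14 0 0 0 0; 40 0.09 0.24 0 0.001 0.001 0; 40 0.12 0.33 0 0.001 0.001 0; 40 0.14 0.39 0.01 0.001 0.001 0"
}}

```text
time: 16.73
tool_pos: [0.5988, 0.1593, 0.132]
tool_rot: [-0.001, 0.454, 0.891, -0.0]
contact_force: [0.2, -1.0, -2.6]
gripper_width: 0.621
grasp_force: 64.3
```

Emit:
{"name": "jog_arm", "arguments": {
  "motion": "40 0.01 0.02 0.01 0 0 0; 40 0.01 0.02 0.02 0 0 0; 40 0.01 0.02 0.02 0 0 0; 40 0.01 0.02 0.02 0 0 0; 40 0.01 0.02 0.02 0 0 0"
}}

```text
time: 17.35
tool_pos: [0.6032, 0.1668, 0.1228]
tool_rot: [-0.0, 0.455, 0.89, -0.0]
contact_force: [-0.1, -0.1, -1.1]
gripper_width: 0.618
grasp_force: 64.3
```

```bash
python3 go.py .6037 .1696 .1227 35.9; python3 - <<'E'
from h import *
S=np.array([.561,.232])
a=np.radians(125.9);xd=np.array([np.cos(a),np.sin(a)]);yd=np.array([-xd[1],xd[0]])
for n in("side","top"):
    f=grab_frame(n);P=pts(f);x,y,z=P[...,0],P[...,1],P[...,2];c=f["color"].astype(int)
    for t in("block_mid","block_sides","block_lip","block_keyhole","stud"):
        print(n,t,[(round(float(r["p"]),2),np.round(r["at"],4).tolist()) for r in place_of(n,t) if r["at"][1]>.1])
    u=(P[...,:2]-np.array([.5598,.2304]))@xd;v=(P[...,:2]-np.array([.5598,.2304]))@yd
    m=(abs(v)<.12)&(abs(u+.015)<.006)&(z<.15)&(z>.03);print("face u",np.median(u[m]),m.sum(),"at |v|<.06",np.median(u[m&(abs(v)<.06)]), np.percentile(v[(abs(u)<.012)&(z>.16)&(z<.168)],[0.5,99.5]))
    # lip top in face frame
    m=(c.min(-1)>150)&(abs(z-.166)<.012)&(u<-.02)&(u>-.09)&(abs(v)<.05)
    if m.sum(): print("lip top",m.sum(),"z",np.percentile(z[m],[5,50,95]).round(4),"u",np.percentile(u[m],[2,50,98]).round(4),"v",np.percentile(v[m],[1,50,99]).round(4))
cv2.imwrite("pics/top6.png",0*f["color"])
f=grab_frame("side");cv2.imwrite("pics/side6.png",cv2.resize(f["color"][60:220,120:280],None,fx=3.7,fy=3.7)[...,::-1])
E
```

```text
t 17.35 pos [0.6032 0.1668 0.1228] ang 35.8 F [-0.1 -0.1 -1.1] q [ 0.15  0.14  1.7   0.    1.3  -0.47] 
shift [0.0039 0.0041 0.0003] dist frac 0.006 turn [-0.0002 -0.0001 -0.0009]
side block_mid [(0.61, [0.6056, 0.1677, 0.1099])]
side block_sides [(0.65, [0.6058, 0.1652, 0.1421])]
side block_lip [(0.76, [0.593, 0.1771, 0.1602])]
side block_keyhole [(0.86, [0.5928, 0.1826, 0.101])]
side stud [(0.72, [0.5766, 0.2142, 0.1016])]
face u -0.011984759811275076 1422 at |v|<.06 -0.011936071941847006 [-0.09245865  0.13015708]
lip top 3 z [0.1639 0.1665 0.1674] u [-0.0843 -0.06   -0.0585] v [-0.0327 -0.021  -0.019 ]
top block_mid [(0.5, [0.6037, 0.1624, 0.1078])]
top block_sides [(0.48, [0.6031, 0.1667, 0.1345])]
top block_lip []
top block_keyhole [(0.5, [0.5911, 0.1823, 0.0987])]
top stud [(0.7, [0.5701, 0.2065, 0.1003])]
face u -0.015387291070738138 202 at |v|<.06 -0.015072420312784792 [-0.03985421  0.12795559]
```

View pics/side6.png

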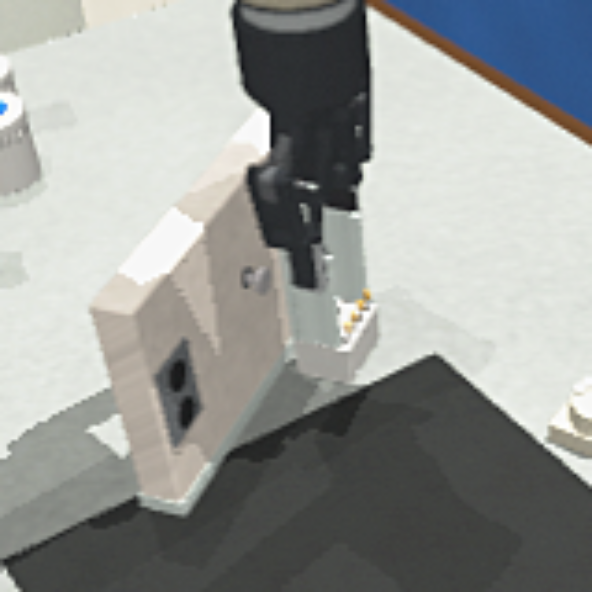

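The block is upright in front of the stud, which shows at crop (255,278), with the block at (340,310). The networks and the arm pose agree on height and sideways place to about 2 mm. I'm approaching in steps and watching the force.

Emit:
{"name": "jog_arm", "arguments": {
  "motion": "40 0 0.004 0 0 0 0; 40 0.015 0.004 0 0 0 0; 40 0.03 0.004 0 0 0 0; 40 0.045 0.004 0 0 0 0; 40 0.052 0.004 0 0 0 0"
}}

```text
time: 18.62
tool_pos: [0.5891, 0.1903, 0.1223]
tool_rot: [-0.0, 0.455, 0.891, -0.0]
contact_force: [0.1, -0.5, -2.5]
gripper_width: 0.619
grasp_force: 64.3
```

```bash
python3 go.py .5815 .2004 .1227 35.85; python3 - <<'E'
from h import *
a=np.radians(125.85);xd=np.array([np.cos(a),np.sin(a)]);yd=np.array([-xd[1],xd[0]])
for n in("side","top"):
    f=pickle.load(open(n+".pkl","rb"));P=pts(f);x,y,z=P[...,0],P[...,1],P[...,2]
    o=np.array([.5598,.2304]);u=(P[...,:2]-o)@xd;v=(P[...,:2]-o)@yd
    m=(abs(v)<.12)&(abs(u+.015)<.006)&(z<.15)&(z>.03);u0=np.median(u[m&(abs(v)<.05)])
    s=(u-u0<-.007)&(u-u0>-.03)&(abs(v)<.03)&(abs(z-.1)<.03)
    print(n,u0,s.sum(),"v",np.percentile(v[s],[0,50,100]).round(4),"z",np.percentile(z[s],[0,50,100]).round(4))
E
```

```text
t 18.62 pos [0.5891 0.1903 0.1223] ang 35.9 F [ 0.1 -0.5 -2.5] q [ 0.19  0.13  1.72  0.    1.29 -0.43] 
shift [ 0.0253 -0.0004 -0.0007] dist frac 0.025 turn [-0.0006 -0.0004  0.0007]
side -0.011960109433831908 30 v [-0.0098  0.0013  0.0088] z [0.09   0.1028 0.1108]
top -0.01499841807117553 31 v [-0.0082  0.0005  0.009 ] z [0.0938 0.1058 0.1103]
```

Emit:
{"name": "jog_arm", "arguments": {
  "motion": "40 0.003 0 0 0 0 0; 40 0.006 0 0 0 0 0; 40 0.009 0 0 0 0 0; 40 0.012 0 0 0 0 0; 40 0.014 0 0 0 0 0"
}}

```text
time: 19.25
tool_pos: [0.5854, 0.1953, 0.1224]
tool_rot: [-0.0, 0.455, 0.89, -0.0]
contact_force: [0.8, 0.1, -2.2]
gripper_width: 0.621
grasp_force: 64.3
```

Emit:
{"name": "jog_arm", "arguments": {
  "motion": "40 0.003 0 0 0 0 0; 40 0.006 0 0 0 0 0; 40 0.009 0 0 0 0 0; 40 0.012 0 0 0 0 0; 40 0.0135 0 0 0 0 0"
}}

```text
time: 19.88
tool_pos: [0.5814, 0.2009, 0.1224]
tool_rot: [-0.0, 0.455, 0.89, -0.0]
contact_force: [0.7, -0.2, -1.3]
gripper_width: 0.621
grasp_force: 64.3
```

Emit:
{"name": "jog_arm", "arguments": {
  "motion": "40 0.001 0 0 0 0 0; 40 0.002 0 0 0 0 0; 40 0.003 0 0 0 0 0; 40 0.0035 0 0 0 0 0; 40 0.004 0 0 0 0 0"
}}

```text
time: 20.5
tool_pos: [0.5803, 0.2024, 0.1224]
tool_rot: [-0.0, 0.455, 0.89, -0.0]
contact_force: [-0.4, -0.4, -0.7]
gripper_width: 0.622
grasp_force: 64.3
```

Emit:
{"name": "jog_arm", "arguments": {
  "motion": "40 0.001 0 0 0 0 0; 40 0.002 0 0 0 0 0; 40 0.003 0 0 0 0 0; 40 0.0035 0 0 0 0 0; 40 0.004 0 0 0 0 0"
}}

```text
time: 21.12
tool_pos: [0.5795, 0.2035, 0.1224]
tool_rot: [0.0, 0.455, 0.89, -0.001]
contact_force: [1.9, -3.3, -2.9]
gripper_width: 0.619
grasp_force: 64.2
```

Light contact with the upstand, about 4 N. I'm backing off 1.5 mm and sliding down.

Emit:
{"name": "jog_arm", "arguments": {
  "motion": "40 -0.003 0 0 0 0 0; 40 -0.003 0 0.004 0 0 0; 40 -0.003 0 0.01 0 0 0; 40 -0.003 0 0.016 0 0 0; 40 -0.003 0 0.02 0 0 0"
}}

```text
time: 21.75
tool_pos: [0.5798, 0.2028, 0.1119]
tool_rot: [-0.001, 0.455, 0.89, -0.0]
contact_force: [-0.1, -0.3, -1.5]
gripper_width: 0.617
grasp_force: 64.2
```

Emit:
{"name": "jog_arm", "arguments": {
  "motion": "40 0 0 0.005 0 0 0; 40 0 0 0.01 0 0 0; 40 0 0 0.015 0 0 0; 40 0 0 0.02 0 0 0; 40 0 0 0.022 0 0 0"
}}

```text
time: 22.38
tool_pos: [0.5799, 0.2028, 0.1011]
tool_rot: [-0.001, 0.455, 0.89, -0.0]
contact_force: [-0.5, -0.3, -2.0]
gripper_width: 0.618
grasp_force: 64.2
```

Emit:
{"name": "jog_arm", "arguments": {
  "motion": "40 0 0 0.002 0 0 0; 40 0 0 0.004 0 0 0; 40 0 0 0.005 0 0 0; 40 0 0 0.006 0 0 0; 40 0 0 0.006 0 0 0"
}}

```text
time: 23.0
tool_pos: [0.58, 0.2028, 0.0984]
tool_rot: [-0.0, 0.455, 0.89, -0.0]
contact_force: [-0.6, 0.7, -1.4]
gripper_width: 0.62
grasp_force: 64.2
```

Emit:
{"name": "jog_arm", "arguments": {
  "motion": "40 0 0 0.001 0 0 0; 40 0 0 0.002 0 0 0; 40 0 0 0.003 0 0 0; 40 0 0 0.003 0 0 0; 40 0 0 0.003 0 0 0"
}}

```text
time: 23.62
tool_pos: [0.5801, 0.2029, 0.0972]
tool_rot: [-0.0, 0.455, 0.89, -0.0]
contact_force: [-0.8, -1.2, 2.0]
gripper_width: 0.621
grasp_force: 64.5
```

Emit:
{"name": "jog_arm", "arguments": {
  "motion": "40 0 0 0.001 0 0 0; 40 0 0 0.002 0 0 0; 40 0 0 0.002 0 0 0; 40 0 0 0.002 0 0 0; 40 0 0 0.002 0 0 0"
}}

```text
time: 24.25
tool_pos: [0.5802, 0.2029, 0.097]
tool_rot: [-0.0, 0.455, 0.891, -0.0]
contact_force: [-3.9, -1.7, 6.1]
gripper_width: 0.62
grasp_force: 65.4
```

```bash
python3 go.py .5801 .2029 .0965 35.85; python3 - <<'E'
from h import *
for n in("side","top"):
    f=grab_frame(n)
    for t in("block_mid","block_lip","block_keyhole"):
        print(n,t,[(round(float(r["p"]),2),np.round(r["at"],4).tolist()) for r in place_of(n,t) if r["at"][1]>.1])
    if n=="side":cv2.imwrite("pics/side7.png",cv2.resize(f["color"][60:220,120:280],None,fx=3.7,fy=3.7)[...,::-1])
E
```

```text
t 24.25 pos [0.5802 0.2029 0.097 ] ang 35.9 F [-3.9 -1.7  6.1] q [ 0.22  0.15  1.75  0.    1.25 -0.41] 
shift [ 0.0002 -0.0001  0.0009] dist frac 0.001 turn [-0.0004 -0.0003  0.0003]
side block_mid [(0.89, [0.5821, 0.2035, 0.0809])]
side block_lip [(0.6, [0.5715, 0.2108, 0.1334])]
side block_keyhole [(0.67, [0.5693, 0.213, 0.1334]), (0.63, [0.5709, 0.2172, 0.0753])]
top block_mid [(0.85, [0.5785, 0.2014, 0.0809]), (0.2, [0.5596, 0.2309, -0.0018])]
top block_lip [(0.74, [0.5716, 0.2152, 0.1293])]
top block_keyhole [(0.61, [0.5674, 0.218, 0.0713])]
```

View pics/side7.png

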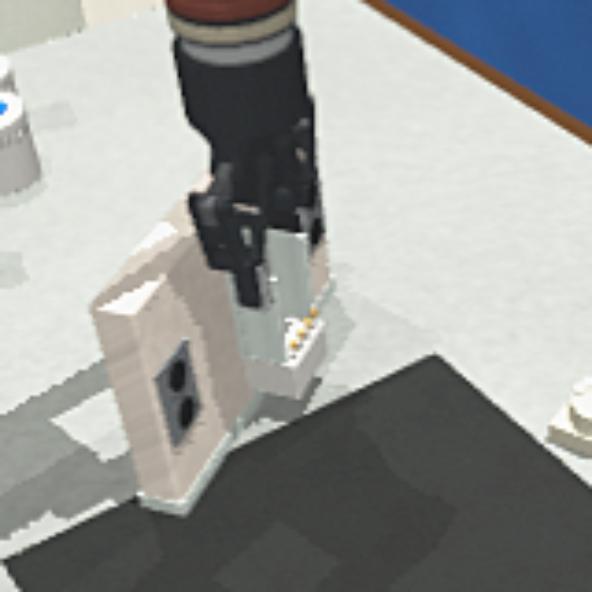

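The block sits against the upstand at crop (285,340). It went down 25.4 mm until it seated, with about 6 N of upward reaction, so the stud is at the slot top. I'm releasing slowly.

Emit:
{"name": "jog_arm", "arguments": {
  "motion": "40 0 0 -0.001 0 0 0; 64 0 0 -0.001 0 0 0; 70 0 0 -0.001 0 0 0; 80 0 0 -0.001 0 0 0; 100 0 0 -0.001 0 0 0"
}}

```text
time: 25.28
tool_pos: [0.58, 0.2028, 0.0962]
tool_rot: [-0.0, 0.455, 0.89, -0.0]
contact_force: [0.7, -0.3, 0.0]
gripper_width: 0.982
grasp_force: 0.0
```

Emit:
{"name": "jog_arm", "arguments": {
  "motion": "100 0 0 0 0 0 0; 100 0 0 0 0 0 0; 100 0 0 -0.03 0 0 0; 100 0 0 -0.07 0 0 0; 100 0 0 -0.11 0 0 0"
}}

```text
time: 25.9
tool_pos: [0.5807, 0.203, 0.1539]
tool_rot: [0.0, 0.455, 0.89, 0.0]
contact_force: [0.4, -0.5, -0.3]
gripper_width: 0.998
grasp_force: 0.0
```

Emit:
{"name": "jog_arm", "arguments": {
  "motion": "100 0 0 -0.05 0 0 0; 100 -0.05 0 -0.1 0 0 0; 100 -0.12 0 -0.13 0 0 0; 100 -0.2 0 -0.14 0 0 0; 100 -0.22 0 -0.14 0 0 0"
}}

```text
time: 26.52
tool_pos: [0.6463, 0.112, 0.224]
tool_rot: [0.001, 0.456, 0.89, 0.001]
contact_force: [-0.1, 0.4, -0.4]
gripper_width: 1.0
grasp_force: 0.0
```

```bash
python3 - <<'E'
from h import *
a=np.radians(125.85);xd=np.array([np.cos(a),np.sin(a)]);yd=np.array([-xd[1],xd[0]])
for n in("side","top"):
    f=grab_frame(n);P=pts(f);x,y,z=P[...,0],P[...,1],P[...,2];c=f["color"].astype(int)
    o=np.array([.5598,.2304]);u=(P[...,:2]-o)@xd;v=(P[...,:2]-o)@yd
    for t in("block_mid","block_lip","block_keyhole"):
        print(n,t,[(round(float(r["p"]),2),np.round(r["at"],4).tolist()) for r in place_of(n,t) if r["at"][1]>.1])
    m=(abs(v)<.04)&(u<-.016)&(u>-.03)&(z>.115)&(z<.155);q=P[m]
    print("lip",m.sum(),"z",np.percentile(z[m],[5,50,95]).round(4),"u",np.percentile(u[m],[2,50,98]).round(4),"v",np.percentile(v[m],[1,50,99]).round(4))
    if n=="side":cv2.imwrite("pics/side8.png",cv2.resize(f["color"][80:240,120:320],None,fx=3.5,fy=3.5)[...,::-1])
print(state()["tool_pos"],state()["time"])
E
```

```text
side block_mid [(0.74, [0.5824, 0.2013, 0.083])]
side block_lip [(0.9, [0.57, 0.2113, 0.1335])]
side block_keyhole [(0.59, [0.57, 0.2163, 0.0739])]
lip 162 z [0.1166 0.1296 0.1413] u [-0.029  -0.021  -0.0164] v [-0.0266  0.0033  0.0277]
top block_mid [(0.5, [0.578, 0.2008, 0.0847])]
top block_lip [(0.66, [0.5727, 0.2184, 0.13])]
top block_keyhole [(0.66, [0.5679, 0.2171, 0.0733])]
lip 58 z [0.1215 0.1386 0.1418] u [-0.0292 -0.023  -0.0166] v [-0.0288 -0.0225 -0.0117]
[0.64398268 0.11459805 0.22110456] 26.925
```

View pics/side8.png

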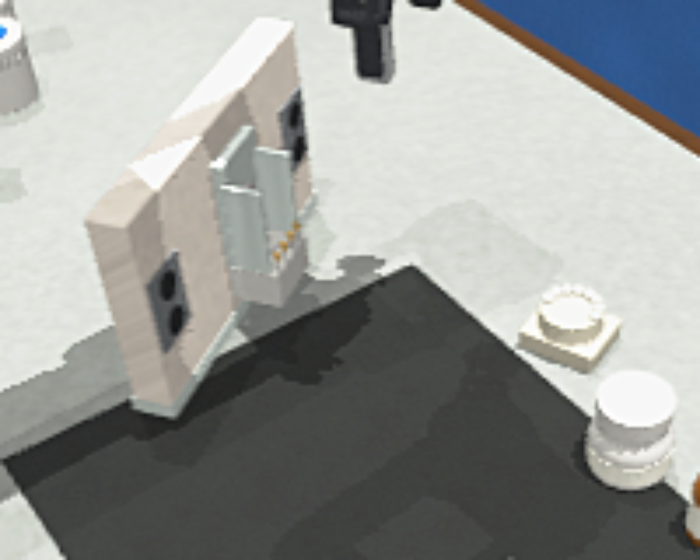

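The block hangs level by itself at crop (260,215). Its lip top is at about 0.141 m (0.140 expected when home), the gripper is clear, and the cast and jar in view are undisturbed. I'm handing in.

```bash
python3 -c "
from plant import *
print(job_done())"
```

```text
the job is handed in; nothing more can be done
None
```

The bur block now hangs by itself on the stud, upright and fully home, with the gripper clear of it; the job was handed in at about 27 s of the 58 s allowed, and the verdict was not shown.

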